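# Change the copper pan under the display stand

### The arm

A 6-joint arm with a two-finger parallel gripper is mounted at the origin on the work surface. World frame = base frame: x ahead of the robot, y to its left, z up, the work surface at z = 0. Lengths are in m, angles in rad, forces in N, time in s.
With the tool pointing down it reaches from about 0.3 to 0.875 m from the base axis. Payload 4.2 kg.
Tool frame: the origin (TCP) lies at the very end of the fingers, on their centre line; the grasp point (between the pads) lies 19 mm behind it; z points along the fingers, y is the direction in which the jaws open and shut (so a half turn about z gives the same grasp; the last joint's range is limited). The gripper opens to 85 mm and grips with 20 to 120 N. Pads are 22 mm wide; open, the fingers measure 114 mm over their backs; the gripper's body (76 mm by 85 mm) begins 54 mm behind the grasp point. The pads swing forward as they close: fully open they stand 13 mm farther back than shut.
Start: joints at [-1.149, 0.32, 1.565, -0, 1.257, -0.02], TCP at [0.246, -0.52, 0.231] pointing down, gripper open.
Joint ranges: [-3.11, 3.11], [-0.84, 2.01], [0.21, 2.61], [-1.34, 4.49], [0.05, 2.63], [-2.56, 2.56]. Speed limits (rad/s): [2.57, 2.57, 3.14, 3.14, 3.14, 3.14].

### API

Orientations are given as a rotation vector (axis times angle).
In Python, from plant import ctrl gives the robot as it stands.
- The arm moves only by the shell command python3 -m inch 'ROWS' [FORCE]. ROWS is JSON, a list that holds one entry, the list of rows, each a list of 7 numbers: the turn, a rotation vector about the tool's x, y, z in degrees, then the shift along the tool's x, y, z in m, then the opening, from -1 (shut) to 1 (fully open). A call has 1 to 12 rows; each row is the pose to reach, as a shift and turn from the pose commanded when the call began, along the tool's axes at that moment; what a row does not reach only later rows make up. A row lasts 1/10 s, in which the tool goes at most 50 mm and 8.59 degrees, less where a joint would pass 70% of its speed; a pose out of reach is approached as far as the arm can. A call with a gripper value outside its range is refused whole. The fingers move at their own pace and stop on an object; FORCE is the grip in N (left out, the last holds). Time passes only in rows, so rows that repeat a pose let the fingers close. It gives the time, the measured TCP pose, the force and the opening at its end, in the units of the state.
- ctrl.sense(): the state, without advancing time (a new reading comes with each control period).
- ctrl.get_image(name): name is "scene" or "top" or "wrist"; returns the picture (400x640x3 uint8, blue, green, red); there is no depth.
- ctrl.camera_info(name): a dict with "vertical_fov" (degrees; the focal length in pixels is half the picture's height over the tangent of half this angle, whatever the lens; pixels are square), "cx", "cy" (the principal point, pixels), "D" ([k1, k2, p1, p2, k3] as OpenCV has them; the pictures are not rectified), "cam_to_world" (4x4, takes a point from camera to world coordinates); the wrist camera has in their place "tool_from_camera" (4x4, takes a point from camera to tool coordinates, whose origin is the TCP and whose axes are the flange's). Camera axes: x right, y down, z forward; pixel columns grow to the right and rows downward; lengths in m; the calibration is good to about 2 mm. A picture is of the moment at which its call begins: read the wrist's pose just before it. camera_info takes no time and is no camera call.
- ctrl.hand_in(): hands the job in, once; it reports no verdict.
The state is a dict: "time": time; "q": joint angles; "qd": joint speeds; "effort": joint torques, N m; "eef_pos": TCP position; "tool_rot": TCP orientation; "contact_force": force on the tool from outside, world axes, zero at the start; "ft_torque": the same for the moment, N m; "grip_width": opening from 0.0 (shut) to 1.0 (fully open).
Only numpy, scipy, OpenCV 4.12 (cv2) and the standard library are available. Lean on these libraries where they do the work, as an engineer would, in place of code of your own. Each camera call takes 0.05 s, during which the arm holds its last target. There are 200 camera calls.

### The job

A customer has bought the copper pan that is standing under the white display stand. Bring it out and stand it on the sheet of brown wrapping paper, with its bowl wholly on the sheet, and put the other copper pan in its place: bowl wholly under the stand's top, handle sticking out of the same open front. Keep both pans upright, leave them standing on the table, and do not shift or knock over anything else.

Things in the scene. Friction and masses are not known exactly. Their poses are not given: they have to be found in the camera images.
- low_pan: Low, wide copper pan: bowl 100 mm across at the rim, 80 at the base, 40 mm high; the handle rises from it to its grip. Open on top, about 0.35 kg. Origin: centre of the bowl's underside, on the table; z up. One straight handle along its own -x, to 185 mm from the origin; wooden grip x -105 to -185 mm, 18 mm wide (y), 14 mm thick, level.
- low_pan_grip (a point): On the low pan's handle, the middle of its grip: 155 mm from the bowl's centre, 55 mm up.
- tall_pan: Tall, narrow copper pan: straight bowl 84 mm across, 75 mm high. Open on top, about 0.35 kg. Origin: centre of the bowl's underside, on the table; z up. One straight handle along its own -x, to 185 mm from the origin; wooden grip x -105 to -185 mm, 18 mm wide (y), 14 mm thick, level.
- tall_pan_grip (a point): On the tall pan's handle, the middle of its grip: 155 mm from the bowl's centre, 55 mm up.
- stand: White stand, fixed: top board 150 (x) by 190 mm (y), underside 105, top 121 mm up, on four 20 mm square corner legs. Origin: on the table under the board's centre. Open front: its -x side (x = -75 mm), 150 mm clear between the legs. Rails 18 mm high close the other sides; the rear rail's inner face is at x = 58 mm. One pan starts under it, handle out of the front. A plant stands on top.
- paper: Sheet of brown wrapping paper flat on the table, 280 mm (its x) by 200 mm (its y), 1 mm thick and no obstacle: pans slide over it and stand at table height. Origin: its centre.
- plant: Small plant in a terracotta pot on the stand's top board, 60 mm across, 75 mm high in all. Origin: centre of its underside. Not to be disturbed.
- spool: Black spool of copper wire standing on end, 72 mm across, 54 mm high. Origin: centre of its underside. Not to be disturbed.
- hammer: Hammer lying on the table, about 250 mm long. Not to be disturbed.
- jar: Glass jar with a lid, 64 mm across, 75 mm high. Origin: centre of its underside. Not to be disturbed.
- torch: Red hand torch (gas) standing upright, 66 mm across, 235 mm high with its bent brass nozzle. Origin: centre of its underside. Not to be disturbed.
- driver: Screwdriver lying on the table, 220 mm long. Not to be disturbed.

How it is judged:
At the end, for the whole second after the job is handed in: The outside pan's bowl is under the stand (centre within 35 mm of the stand's in depth, 40 mm across), handle out of its front; the bought pan's bowl is on the paper (centre within 97 mm along, 57 mm across); both upright (0.1 rad), on the table, at rest (((x of low_pan in the frame of stand between -0.035 and 0.035 m and y of low_pan in the frame of stand between -0.04 and 0.04 m and x of low_pan_grip in the frame of stand below -0.1 m and distance of low_pan from where it was at the start of the episode above 0.1 m and angle between each of low_pan, tall_pan's own z axis and vertical below 0.1 rad and height (world z) of each of low_pan, tall_pan below 0.008 m and linear speed of each of low_pan, tall_pan below 0.02 m/s and x of tall_pan in the frame of paper between -0.097 and 0.097 m and y of tall_pan in the frame of paper between -0.057 and 0.057 m) or (x of tall_pan in the frame of stand between -0.035 and 0.035 m and y of tall_pan in the frame of stand between -0.04 and 0.04 m and x of tall_pan_grip in the frame of stand below -0.1 m and distance of tall_pan from where it was at the start of the episode above 0.1 m and angle between each of tall_pan, low_pan's own z axis and vertical below 0.1 rad and height (world z) of each of tall_pan, low_pan below 0.008 m and linear speed of each of tall_pan, low_pan below 0.02 m/s and x of low_pan in the frame of paper between -0.097 and 0.097 m and y of low_pan in the frame of paper between -0.057 and 0.057 m))); the robot touches nothing.
It fails at once if the potted plant on the stand's top is shifted by more than 40 mm or knocked over (distance of plant from where it was at the start of the episode above 0.04 m or angle between plant's own z axis and vertical above 0.5 rad).
It fails at once if the wire spool, hammer, jar, gas torch or screwdriver is shifted by more than 40 mm or knocked over (distance of any of spool, hammer, jar, torch, driver from where it was at the start of the episode above 0.04 m or angle between any of spool, jar, torch's own z axis and vertical above 0.5 rad).
It fails at once if a pan is tipped by more than 40 degrees (angle between any of low_pan, tall_pan's own z axis and vertical above 0.7 rad).
It also fails if it takes over 53 s, if anything falls off the work surface, if the arm or the gripper's body presses on something with over 40 N, if the wrist force passes 120 N, or if a joint passes its speed limit or range.

## Working session

There is one attempt and no reset: what is moved stays moved. The work goes in short steps, Python scripts to look and compute and a shell command to move; the robot and the scene stay as the last step left them, time stands still between calls to the robot, and variables do not carry over. Pictures are saved under pics/ and viewed, about 8 in all and at most 12, crops included, and the job is handed in when it is done.

```bash
ls; mkdir -p pics; python3 - <<'E'
from plant import ctrl
import cv2,numpy as np
s=ctrl.sense();print(s)
for n in("scene","top"):
    cv2.imwrite(f"pics/{n}0.png",ctrl.get_image(n));c=ctrl.camera_info(n);print(n,c)
print(ctrl.camera_info("wrist"))
E
```

```text
pics
{'time': 0.0, 'q': array([-1.14901679e+00,  3.20308390e-01,  1.56564843e+00,  1.49527074e-05,
        1.25738532e+00, -1.99948563e-02]), 'qd': array([ 0.00046507,  0.00057866, -0.00091925, -0.00155031, -0.00072252,
        0.00025443]), 'effort': array([ 1.41761600e-03, -4.15530145e+01, -2.34161460e+01,  4.52304153e-05,
        8.08623503e-03, -3.86517016e-06]), 'eef_pos': array([ 0.24565791, -0.5193755 ,  0.23048465]), 'tool_rot': array([-3.06358893e+00, -6.87925041e-01,  5.26187917e-04]), 'contact_force': array([-0.60747848,  0.81539687, -0.14557406]), 'ft_torque': array([ 0.03389385,  0.02064639, -0.02300243]), 'grip_width': 1.0002412071347264}
scene {'vertical_fov': 46.96551083774905, 'cx': 318.2337082882424, 'cy': 195.9648358392634, 'D': array([-0.03094854,  0.        ,  0.        ,  0.        ,  0.        ]), 'cam_to_world': array([[ 0.73576351,  0.56276282, -0.3767626 ,  1.11962285],
       [ 0.67723364, -0.6092718 ,  0.4124833 , -0.52625753],
       [ 0.00257944, -0.55864647, -0.82940188,  1.23952265],
       [ 0.        ,  0.        ,  0.        ,  1.        ]])}
top {'
[... 243 characters left out ...]
     [-0.99962167, -0.02212762, -0.01633679,  0.04821375],
       [ 0.0177363 , -0.06460251, -0.99775345,  0.98242686],
       [ 0.        ,  0.        ,  0.        ,  1.        ]])}
{'vertical_fov': 65.01114362733752, 'cx': 316.17332870232747, 'cy': 197.1437730344924, 'D': array([-0.059464,  0.      ,  0.      ,  0.      ,  0.      ]), 'tool_from_camera': array([[-7.61211851e-05, -9.60909375e-01, -2.76863085e-01,
         6.96377299e-02],
       [ 9.99999995e-01, -8.93839345e-05,  3.52834175e-05,
         8.42958562e-04],
       [-5.86512785e-05, -2.76863081e-01,  9.60909377e-01,
        -1.42851050e-01],
       [ 0.00000000e+00,  0.00000000e+00,  0.00000000e+00,
         1.00000000e+00]])}
```

View pics/scene0.png

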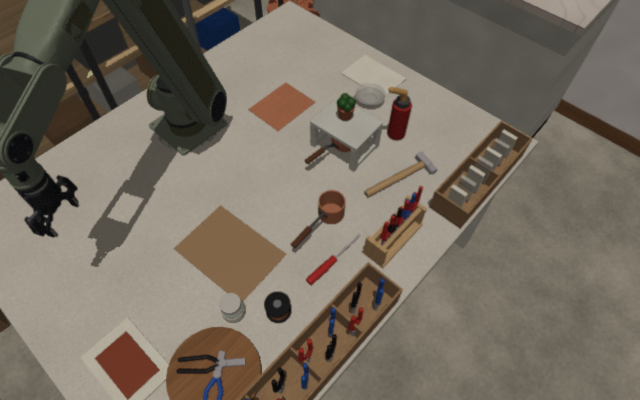

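View pics/top0.png

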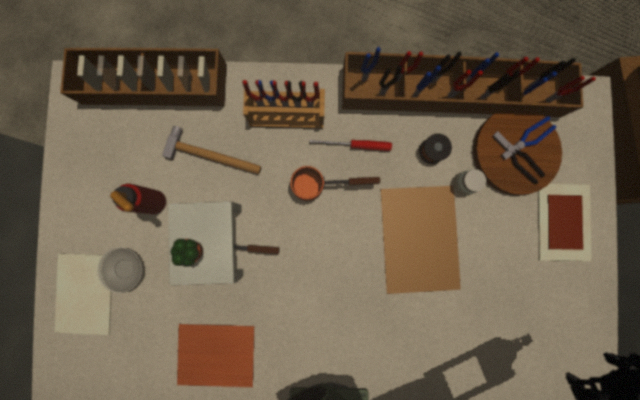

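Scene/top show: low pan under the stand (grip at about (262,250) in top), tall pan outside (bowl (307,183), grip (365,181)), brown paper at (420,240), driver, spool and jar nearby. Next I measure by colour masks.

```bash
cat > h.py <<'E'
from plant import ctrl
import cv2,numpy as np
from scipy.spatial.transform import Rotation as R
def rays(n,px,pose=None):
    c=ctrl.camera_info(n);f=200/np.tan(np.radians(c["vertical_fov"])/2)
    K=np.array([[f,0,c["cx"]],[0,f,c["cy"]],[0,0,1]])
    u=cv2.undistortPoints(np.float64(px).reshape(-1,1,2),K,c["D"])[:,0]
    if n=="wrist":
        T=np.eye(4);T[:3,:3]=R.from_rotvec(pose["tool_rot"]).as_matrix();T[:3,3]=pose["eef_pos"];T=T@c["tool_from_camera"]
    else:T=c["cam_to_world"]
    return T[:3,3],np.c_[u,np.ones(len(u))]@T[:3,:3].T
def p2w(n,px,z,pose=None):
    o,d=rays(n,px,pose);return o+d*((z-o[2])/d[:,2:])
E
python3 - <<'E'
from h import *
im=cv2.imread("pics/top0.png");hsv=cv2.cvtColor(im,cv2.COLOR_BGR2HSV)
for nm,(x,y) in dict(paper=(420,240),stand=(215,240),bowl=(307,190),grip1=(365,181),grip2=(265,250),driver=(370,145),jar=(473,182),spool=(430,150),table=(330,280)).items(): print(nm,hsv[y,x])
def cont(lo,hi,x0,y0,x1,y1):
    m=np.zeros(im.shape[:2],np.uint8);m[y0:y1,x0:x1]=cv2.inRange(hsv,np.array(lo),np.array(hi))[y0:y1,x0:x1]
    return max(cv2.findContours(m,cv2.RETR_EXTERNAL,cv2.CHAIN_APPROX_NONE)[0],key=cv2.contourArea)
def rep(nm,c,z):
    w=p2w("top",c,z)[:,:2]; (cx,cy),(a,b),th=cv2.minAreaRect(np.float32(w*1000)); print(nm,len(c),round(cx),round(cy),round(a),round(b),round(th,1),cv2.boxPoints(((cx,cy),(a,b),th)).round().tolist())
pp=hsv[240,420].astype(int)
rep("paper",cont([8,80,70],[22,200,255],375,180,470,300),0.001)
rep("bowl",cont([0,120,60],[14,255,255],285,160,328,205),0.075)
rep("grip1",cont([0,90,20],[16,255,140],343,170,390,192),0.062)
rep("grip2",cont([0,90,20],[16,255,140],243,240,290,260),0.062)
rep("stand",cont([0,0,140],[60,60,255],160,195,240,290),0.121)
big=np.hstack([cv2.resize(im[190:300,150:290],None,fx=3,fy=3),cv2.resize(im[150:260,285:405],None,fx=3,fy=3)]);cv2.imwrite("pics/crop1.png",big)
E
```

```text
paper [ 15 137 138]
stand [ 23  47 156]
bowl [ 10 180 169]
grip1 [  9 144  69]
grip2 [ 10 139  66]
driver [  3 222 125]
jar [ 19  46 151]
spool [17 50 46]
table [ 17  61 150]
paper 351 498 -238 284 205 3.8 [[350.0, -145.0], [363.0, -349.0], [647.0, -330.0], [633.0, -126.0]]
bowl 94 632 69 83 83 46.3 [[573.0, 68.0], [633.0, 11.0], [690.0, 70.0], [631.0, 127.0]]
grip1 68 643 -74 18 79 1.4 [[633.0, -35.0], [635.0, -114.0], [653.0, -113.0], [651.0, -35.0]]
grip2 68 465 175 78 17 86.1 [[454.0, 136.0], [471.0, 135.0], [476.0, 213.0], [459.0, 214.0]]
stand 544 483 315 222 184 2.5 [[368.0, 402.0], [376.0, 218.0], [598.0, 228.0], [590.0, 412.0]]
```

View pics/crop1.png

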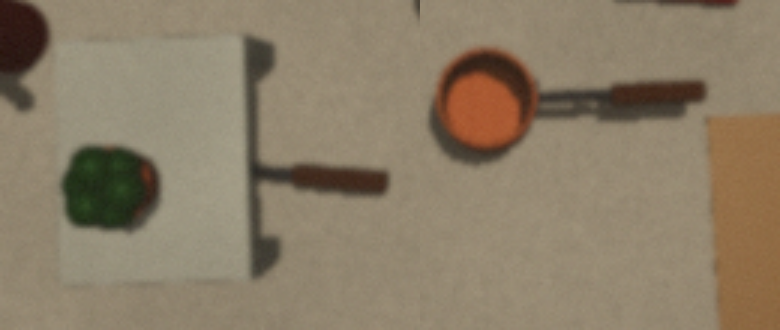

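The crop shows the board's corners clearly at top pixels (169,204), (232,202), (233,282), (171,284), with grip and bowl masks clean. Next: stand pose, nearby objects and the first move's row.

```bash
cat >> h.py <<'E'
def row(x,y,z,ang):
    "row to bring the TCP, pointing down, to x,y,z (m) with tool x at ang deg in world"
    s=ctrl.sense();A=R.from_rotvec(s["tool_rot"]);a=np.radians(ang);c,n=np.cos(a),np.sin(a)
    B=R.from_matrix(np.array([[c,n,0],[n,-c,0],[0,0,-1]]))
    print("row",(A.inv()*B).as_rotvec(degrees=True).round(1).tolist(),A.inv().apply(np.array([x,y,z])-s["eef_pos"]).round(4).tolist())
E
python3 - <<'E'
from h import *
w=p2w("top",[(169.3,204.3),(232,201.7),(233.3,282.3),(170.7,284.3)],.121)[:,:2];print("stand",w.round(3).tolist(),w.mean(0),np.linalg.norm(w-np.roll(w,1,0),axis=1))
print("driver,hammer",p2w("top",[(310,142),(392,147),(165,155),(260,172)],.015).round(3).tolist())
print("spool jar",p2w("top",[(435,148)],.054).round(3),p2w("top",[(475,180)],.075).round(3))
print("bowl low exp",np.array([.465,.175])+.145*np.array([.064,.998]))
row(.4645,.170,.20,86.3)
E
```

```text
stand [[0.569, 0.389], [0.578, 0.241], [0.391, 0.232], [0.383, 0.378]] [0.48009875 0.3100674 ] [0.18627196 0.14795101 0.18716367 0.14602261]
driver,hammer [[0.749, 0.064, 0.015], [0.741, -0.156, 0.015], [0.706, 0.449, 0.015], [0.665, 0.194, 0.015]]
spool jar [[ 0.733 -0.26   0.054]] [[ 0.65  -0.355  0.075]]
bowl low exp [0.47428 0.31971]
row [-0.1, -0.1, -61.0] [0.4926, -0.5296, 0.0314]
```

```bash
python3 -m inch '[[[0,0,-30,0.25,-0.265,0.015,0.2],[0,0,-30,0.25,-0.265,0.015,0.2],[0,0,-30,0.25,-0.265,0.015,0.2],[0,0,-30,0.25,-0.265,0.015,0.2],[0,0,-30,0.25,-0.265,0.015,0.2],[0,0,-30,0.25,-0.265,0.015,0.2],[0,0,-30,0.25,-0.265,0.015,0.2],[0,0,-61,0.46,-0.49,0.03,0.2],[0,0,-61,0.46,-0.49,0.03,0.2],[0,0,-61,0.46,-0.49,0.03,0.2],[0,0,-61,0.46,-0.49,0.03,0.2],[0,0,-61,0.46,-0.49,0.03,0.2]]]' 60; python3 -c "
from h import *
row(.4645,.170,.15,86.3)"
```

```text
time: 1.3
eef_pos: [0.43, 0.0527, 0.2046]
tool_rot: [2.289, 2.151, -0.0]
contact_force: [0.5, -1.6, 1.1]
grip_width: 0.605
row [0.0, 0.0, 0.1] [0.1192, 0.0271, 0.0546]
```

```bash
python3 -m inch '[[[0,0,0,0.04,0.01,0.018,0.2],[0,0,0,0.08,0.02,0.036,0.2],[0,0,0,0.119,0.027,0.055,0.2],[0,0,0,0.119,0.027,0.055,0.2],[0,0,0,0.119,0.027,0.055,0.2]]]'; python3 - <<'E'
from h import *
s=ctrl.sense();im=ctrl.get_image("wrist");cv2.imwrite("pics/w1.png",im)
hsv=cv2.cvtColor(im,cv2.COLOR_BGR2HSV);m=cv2.inRange(hsv,np.array([0,90,20]),np.array([16,255,150]))
for c in cv2.findContours(m,0,1)[0]:
    if cv2.contourArea(c)>1500:
        w=p2w("wrist",c,.058,s);print(cv2.boundingRect(c),cv2.minAreaRect(np.float32(w[:,:2]*1000)))
print(s["eef_pos"]);row(.4645,.170,.036,86.3)
E
```

```text
time: 1.8
eef_pos: [0.464, 0.1679, 0.149]
tool_rot: [-2.289, -2.151, 0.004]
contact_force: [-0.3, -0.8, -0.1]
grip_width: 0.602
(446, 231, 128, 107) ((633.4283447265625, 81.32946014404297), (65.58917236328125, 137.4695587158203), 59.121429443359375)
(305, 140, 23, 101) ((463.9194641113281, 173.5431365966797), (80.04536437988281, 17.031604766845703), 86.96627044677734)
(0, 0, 104, 173) ((254.76853942871094, 268.80914306640625), (125.16402435302734, 93.35774993896484), 89.66264343261719)
[0.4640454  0.16789153 0.14896218]
row [-0.1, 0.1, 0.0] [0.0029, 0.0002, 0.1136]
```

View pics/w1.png

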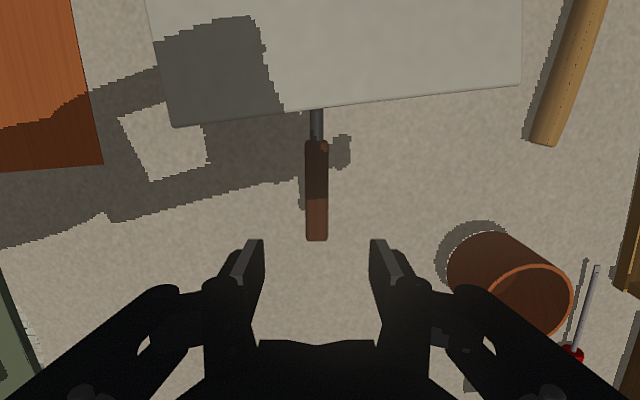

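The wrist view shows the grip at pixels (316,140-240), centred between the fingers; its position agrees with the top view to 2 mm. Descend and grip.

```bash
python3 -m inch '[[[0,0,0,0.001,0,0.03,0.2],[0,0,0,0.001,0,0.06,0.2],[0,0,0,0.001,0,0.09,0.2],[0,0,0,0.001,0,0.113,0.2],[0,0,0,0.001,0,0.113,0.2],[0,0,0,0.001,0,0.113,-1],[0,0,0,0.001,0,0.113,-1],[0,0,0,0.001,0,0.113,-1],[0,0,0,0.001,0,0.113,-1],[0,0,0,0.001,0,0.113,-1],[0,0,0,0.001,0,0.113,-1]]]' 80; python3 -c "
from h import *
row(.484,-.39,.036,86.3)"
```

```text
time: 2.95
eef_pos: [0.4653, 0.1682, 0.0377]
tool_rot: [2.29, 2.148, 0.001]
contact_force: [-0.1, -5.1, 5.8]
grip_width: 0.196
row [0.1, 0.0, 0.0] [-0.5559, 0.0544, 0.0019]
```

```bash
python3 -m inch '[[[0,0,0,-0.008,0,-0.0015,-1],[0,0,0,-0.025,0.002,-0.0015,-1],[0,0,0,-0.045,0.004,-0.0015,-1],[0,0,0,-0.065,0.006,-0.0015,-1],[0,0,0,-0.09,0.008,-0.0015,-1],[0,0,0,-0.115,0.011,-0.0015,-1],[0,0,0,-0.14,0.013,-0.0015,-1],[0,0,0,-0.165,0.016,-0.0015,-1],[0,0,0,-0.19,0.018,-0.0015,-1],[0,0,0,-0.21,0.02,-0.0015,-1],[0,0,0,-0.22,0.021,-0.0015,-1],[0,0,0,-0.22,0.021,-0.0015,-1]]]'; python3 - <<'E'
from h import *
im=ctrl.get_image("scene");cv2.imwrite("pics/s1.png",cv2.resize(im[60:340,160:560],None,fx=2,fy=2))
row(.484,-.39,.037,86.3)
E
```

```text
time: 4.15
eef_pos: [0.4717, -0.0537, 0.0385]
tool_rot: [2.292, 2.147, -0.001]
contact_force: [-1.7, -3.9, 3.1]
grip_width: 0.193
row [0.1, 0.1, -0.0] [-0.3354, 0.034, 0.002]
```

View pics/s1.png

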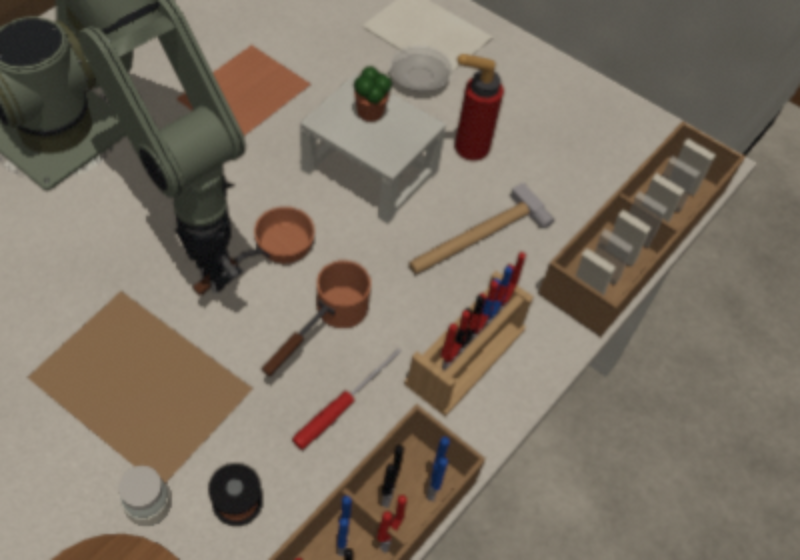

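The low pan is out and upright at (285,235) in the crop, held by its grip; the stand and plant are unmoved. Drag on to the paper.

```bash
python3 -m inch '[[[0,0,0,-0.01,0.001,0,-1],[0,0,0,-0.035,0.003,0,-1],[0,0,0,-0.07,0.007,0,-1],[0,0,0,-0.105,0.01,0,-1],[0,0,0,-0.14,0.014,0,-1],[0,0,0,-0.175,0.017,0,-1],[0,0,0,-0.21,0.021,0,-1],[0,0,0,-0.245,0.025,0,-1],[0,0,0,-0.28,0.028,0,-1],[0,0,0,-0.31,0.031,0,-1],[0,0,0,-0.33,0.033,0,-1],[0,0,0,-0.335,0.034,0,-1]]]'; python3 - <<'E'
from h import *
im=ctrl.get_image("top");cv2.imwrite("pics/t1.png",im)
row(.484,-.39,.036,86.3)
hsv=cv2.cvtColor(im,cv2.COLOR_BGR2HSV)
m=np.zeros(im.shape[:2],np.uint8);m[185:300,375:475]=cv2.inRange(hsv,np.array([0,130,60]),np.array([12,255,255]))[185:300,375:475]
c=max(cv2.findContours(m,0,1)[0],key=cv2.contourArea);print("low rim",np.array(cv2.minAreaRect(np.float32(p2w("top",c,.04)[:,:2]*1000))[:2]))
E
```

```text
time: 5.4
eef_pos: [0.4838, -0.3896, 0.0379]
tool_rot: [-2.292, -2.147, -0.001]
contact_force: [-0.3, 3.1, 2.1]
grip_width: 0.189
row [-0.0, 0.0, -0.0] [-0.0003, 0.0001, 0.002]
low rim [[ 493.16442871 -237.19284058]
 [  97.52462006  107.06186676]]
```

View pics/t1.png

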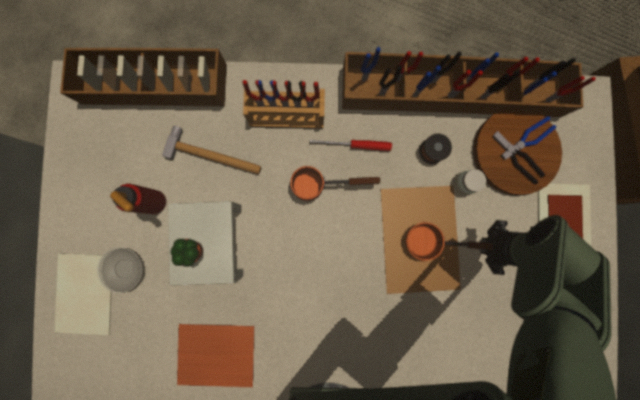

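The low pan's bowl stands at (424,241) in the image, mid-sheet (world 493,-237 against the paper's centre 498,-238). Release, and head for the tall pan.

```bash
python3 -m inch '[[[0,0,0,0,0,0,0.1],[0,0,0,0,0,0,0.1],[0,0,0,0,0,0,0.1],[0,0,0,0,0,0,0.1],[0,0,0,0,0,0,0.1],[0,0,0,0,0,-0.02,0.1],[0,0,0,0,0,-0.05,0.1],[0,0,0,0,0,-0.08,0.1],[0,0,0,0,0,-0.11,0.1],[0,0,0,0,0,-0.14,0.1],[0,0,0,0,0,-0.14,0.1]]]'; python3 -c "
from h import *
row(.6435,-.0805,.15,94.4)"
```

```text
time: 6.55
eef_pos: [0.4859, -0.3903, 0.1833]
tool_rot: [2.285, 2.142, 0.002]
contact_force: [-0.2, 0.1, -0.4]
grip_width: 0.553
row [0.4, 0.4, -8.1] [0.3194, 0.1371, 0.0326]
```

```bash
python3 -m inch '[[[0,0,-1,0.04,0.017,0.004,0.2],[0,0,-2,0.08,0.034,0.008,0.2],[0,0,-3,0.12,0.051,0.012,0.2],[0,0,-4,0.16,0.069,0.016,0.2],[0,0,-5,0.2,0.086,0.02,0.2],[0,0,-6,0.24,0.103,0.024,0.2],[0,0,-7,0.28,0.12,0.028,0.2],[0.4,0.4,-8.1,0.319,0.137,0.033,0.2],[0.4,0.4,-8.1,0.319,0.137,0.033,0.2],[0.4,0.4,-8.1,0.319,0.137,0.033,0.2]]]'; python3 - <<'E'
from h import *
s=ctrl.sense();im=ctrl.get_image("wrist");cv2.imwrite("pics/w2.png",im)
hsv=cv2.cvtColor(im,cv2.COLOR_BGR2HSV);m=cv2.inRange(hsv,np.array([0,90,20]),np.array([16,255,150]));m[250:]=0
for c in cv2.findContours(m,0,1)[0]:
    if cv2.contourArea(c)>1000:
        w=p2w("wrist",c,.058,s);print(cv2.boundingRect(c),cv2.minAreaRect(np.float32(w[:,:2]*1000)))
print(s["eef_pos"],s["tool_rot"]);row(.6435,-.0805,.036,94.4)
E
```

```text
time: 7.55
eef_pos: [0.6408, -0.0783, 0.1441]
tool_rot: [-2.124, -2.299, 0.002]
contact_force: [-0.6, -0.3, 0.1]
grip_width: 0.597
(35, 229, 267, 21) ((518.8140258789062, -119.8108139038086), (224.01686096191406, 18.212810516357422), 5.4022650718688965)
(406, 159, 48, 91) ((727.376953125, -75.17460632324219), (73.8046646118164, 23.269771575927734), 87.82958221435547)
(309, 148, 24, 102) ((642.6910400390625, -77.13736724853516), (16.974754333496094, 80.13806915283203), 4.171147346496582)
(514, 144, 126, 106) ((858.1799926757812, -58.992679595947266), (115.10084533691406, 85.28174591064453), 3.561239004135132)
(498, 0, 106, 90) ((799.387451171875, 47.70225524902344), (80.56838989257812, 52.74615478515625), 0.19298090040683746)
(259, 0, 130, 60) ((634.9976196289062, 42.151092529296875), (85.31505584716797, 37.33457565307617), 4.467026710510254)
[ 0.64078037 -0.07833997  0.14413649] [-2.12436836e+00 -2.29926502e+00  2.03207145e-03]
row [-0.5, -0.4, 0.0] [-0.0022, 0.0037, 0.1085]
```

View pics/w2.png

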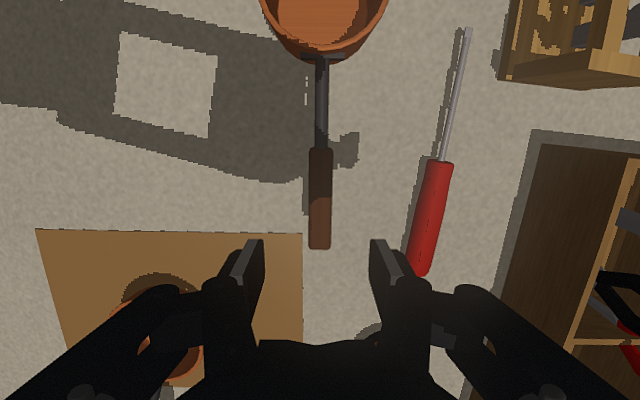

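The tall pan's grip is at pixels (320,148-250), between the fingers; the driver's handle (430,220) is well to the side. Descend and grip.

```bash
python3 -m inch '[[[0,0,0,-0.001,0.001,0.025,0],[0,0,0,-0.002,0.002,0.055,0],[0,0,0,-0.002,0.002,0.085,0],[-0.5,-0.4,0,-0.002,0.002,0.107,0],[-0.5,-0.4,0,-0.002,0.002,0.107,0],[-0.5,-0.4,0,-0.002,0.002,0.107,-1],[-0.5,-0.4,0,-0.002,0.002,0.107,-1],[-0.5,-0.4,0,-0.002,0.002,0.107,-1],[-0.5,-0.4,0,-0.002,0.002,0.107,-1],[-0.5,-0.4,0,-0.002,0.002,0.107,-1]]]' 80; python3 -c "
from h import *
row(.485,-.085,.038,88)
row(.478,.165,.038,88)"
```

```text
time: 8.6
eef_pos: [0.6438, -0.0813, 0.0399]
tool_rot: [2.131, 2.302, 0.005]
contact_force: [1.0, -3.6, 4.8]
grip_width: 0.193
row [0.3, 0.1, 6.4] [0.0086, -0.1587, 0.0009]
row [0.3, 0.1, 6.4] [0.2584, -0.1464, 0.0006]
```

```bash
python3 -m inch '[[[0,0,0,0,-0.006,-0.001,-1],[0,0,0,0.001,-0.018,-0.001,-1],[0,0,0,0.003,-0.035,-0.001,-1],[0,0,0,0.004,-0.052,-0.001,-1],[0,0,0,0.006,-0.07,-0.001,-1],[0,0,0,0.007,-0.088,-0.001,-1],[0,0,0,0.008,-0.106,-0.001,-1],[0,0,0,0.009,-0.124,-0.001,-1],[0,0,0,0.01,-0.14,-0.001,-1],[0,0,0,0.011,-0.15,-0.001,-1],[0,0,0,0.011,-0.151,-0.001,-1],[0,0,0,0.011,-0.151,-0.001,-1]]]'; python3 - <<'E'
from h import *
im=ctrl.get_image("top");cv2.imwrite("pics/t2.png",im)
hsv=cv2.cvtColor(im,cv2.COLOR_BGR2HSV)
m=np.zeros(im.shape[:2],np.uint8);m[150:290,280:350]=cv2.inRange(hsv,np.array([0,120,60]),np.array([14,255,255]))[150:290,280:350]
c=max(cv2.findContours(m,0,1)[0],key=cv2.contourArea);b=cv2.minAreaRect(np.float32(p2w("top",c,.075)[:,:2]*1000));print("tall rim",b)
s=ctrl.sense();d=np.array(b[0])/1000-s["eef_pos"][:2];print(np.linalg.norm(d),np.degrees(np.arctan2(d[1],d[0])))
row(s["eef_pos"][0]+.480-b[0][0]/1000,s["eef_pos"][1]+.312-b[0][1]/1000,s["eef_pos"][2],94)
E
```

```text
time: 9.8
eef_pos: [0.4905, -0.0805, 0.039]
tool_rot: [-2.134, -2.305, -0.002]
contact_force: [-0.6, 2.0, 3.0]
grip_width: 0.192
tall rim ((479.9349670410156, 70.33118438720703), (79.74026489257812, 83.00672912597656), 46.04779815673828)
0.151243069300835 94.05569662140549
row [0.0, -0.1, 0.4] [0.2409, 0.0188, 0.0003]
```

View pics/t2.png

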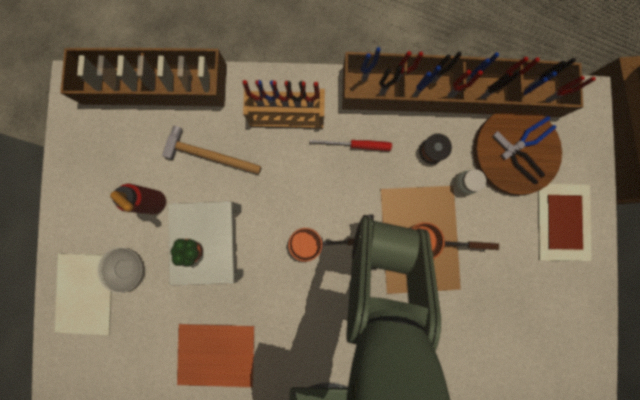

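The tall pan's bowl is at (305,244), lined up in front of the stand, and the low pan rests on the sheet. Push it in.

```bash
python3 -m inch '[[[0,0,0,0.008,0.001,0,-1],[0,0,0,0.03,0.002,0,-1],[0,0,0,0.055,0.004,0,-1],[0,0,0,0.08,0.006,0,-1],[0,0,0,0.105,0.008,0,-1],[0,0,0,0.13,0.01,0,-1],[0,0,0,0.155,0.012,0,-1],[0,0,0,0.18,0.014,0,-1],[0,0,0,0.205,0.016,0,-1],[0,0,0,0.225,0.018,0,-1],[0,0,0,0.238,0.019,0,-1],[0,0,0,0.24,0.019,0,-1]]]'; python3 -m inch '[[[0,0,0,0,0,0,-1],[0,0,0,0,0,0,0],[0,0,0,0,0,0,0],[0,0,0,0,0,0,0],[0,0,0,0,0,0,0],[0,0,0,0,0,0,0],[0,0,0,-0.002,0,-0.03,0],[0,0,0,-0.005,0,-0.07,0],[0,0,0,-0.01,0,-0.11,0],[0,0,0,-0.04,0,-0.15,0],[0,0,0,-0.08,0,-0.17,0],[0,0,0,-0.12,0,-0.18,0]]]'
```

```text
time: 11.05
eef_pos: [0.492, 0.1605, 0.0392]
tool_rot: [2.128, 2.307, 0.001]
contact_force: [1.4, -4.8, 6.4]
grip_width: 0.192
time: 12.25
eef_pos: [0.5014, 0.039, 0.2218]
tool_rot: [2.129, 2.303, 0.009]
contact_force: [0.1, -1.6, -0.8]
grip_width: 0.5
```

```bash
python3 -m inch '[[[0,0,0,-0.05,-0.005,0,0],[0,0,0,-0.1,-0.01,0,0],[0,0,0,-0.14,-0.01,0,0],[0,0,0,-0.14,-0.01,0,0],[0,0,0,-0.14,-0.01,0,0],[0,0,0,-0.14,-0.01,0,0]]]'; python3 - <<'E'
from h import *
im=ctrl.get_image("top");sc=ctrl.get_image("scene")
cv2.imwrite("pics/end.png",np.vstack([cv2.resize(im[60:310,30:510],(576,300)),cv2.resize(sc[50:300,160:640],(576,300))]))
hsv=cv2.cvtColor(im,cv2.COLOR_BGR2HSV)
def cont(hi,x0,y0,x1,y1,z):
    m=np.zeros(im.shape[:2],np.uint8);m[y0:y1,x0:x1]=cv2.inRange(hsv,np.array([0,90,20]),np.array(hi))[y0:y1,x0:x1]
    return cv2.minAreaRect(np.float32(p2w("top",max(cv2.findContours(m,0,1)[0],key=cv2.contourArea),z)[:,:2]*1000))
print("tall grip",cont([16,255,140],243,235,292,265,.062))
print("low grip",cont([16,255,140],467,235,510,255,.062))
E
```

```text
time: 12.85
eef_pos: [0.501, -0.0994, 0.2188]
tool_rot: [2.133, 2.306, 0.003]
contact_force: [0.3, 0.5, -0.2]
grip_width: 0.498
tall grip ((492.0877380371094, 166.72854614257812), (16.244226455688477, 75.10796356201172), 4.4220662117004395)
low grip ((481.5840759277344, -420.4754943847656), (0.0, 0.0), 0.0)
```

View pics/end.png

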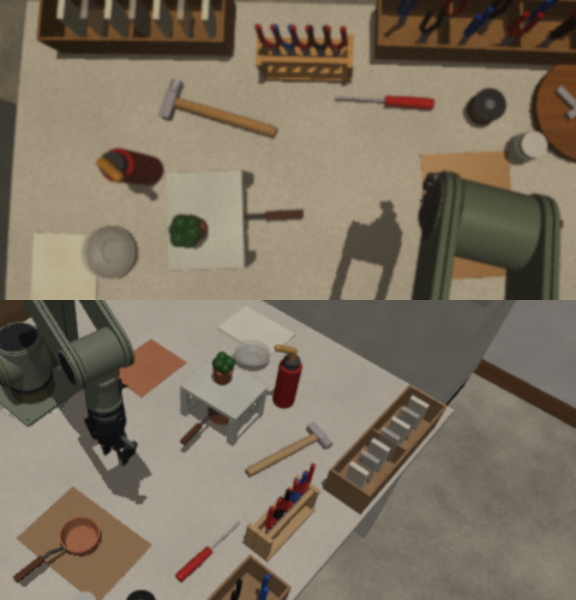

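The tall pan's grip sticks out of the stand's front. Its measured position puts the bowl at (481,312), against the stand's centre of (480,310). The low pan is on the sheet, and everything else is where it was.

```bash
python3 -c "
from plant import ctrl
print(ctrl.hand_in())"
```

```text
the job is handed in; nothing more can be done
None
```

I swapped the two pans and handed the job in at about 13 s of the 53 s allowed. I gripped each pan by its handle and slid it upright along the table.

- **Low pan (bought):** I drew it out from under the stand and left it on the brown paper. Its bowl measured (493, -237) mm, against the sheet's centre at (498, -238). I took that reading just before letting go. The final scene picture still shows it upright mid-sheet. I couldn't re-measure it from above at the end, because the arm blocked the top camera and that reading came out empty.
- **Tall pan:** It now stands under the stand with its handle out of the open front. Its handle puts the bowl at about (481, 312) mm, against the stand's centre at (480, 310).
- **Everything else:** In the last pictures, the plant, torch, hammer, screwdriver and jar look where they started, and so does the spool from above. I judged this by eye and did not measure it.

The gripper was open and clear of everything at hand-in. The forces reported after each move were all under 10 N.

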